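Size a spacer ring on the step gauge and put it away

ROBOT

A 6-joint arm with a two-finger parallel gripper is mounted at the origin on the work surface. World frame = base frame: x ahead of the robot, y to its left, z up, the work surface at z = 0. Lengths are in mm, angles in rad, forces in N, time in s.
With the tool pointing down it reaches from about 400 to 825 mm from the base axis. Payload 7 kg.
Tool frame: the origin (TCP) lies at the very end of the fingers, on their centre line; the grasp point (between the pads) lies 19 mm behind it; z points along the fingers, y is the direction in which the jaws open and shut (so a half turn about z gives the same grasp; the last joint's range is limited). The gripper opens to 88 mm and grips with 3 to 60 N. Pads are 19 mm wide; open, the fingers measure 130 mm over their backs; the gripper's body (78 mm by 193 mm) begins 47 mm behind the grasp point.
Start: joints at [1.444, 0.359, 0.012, 0, -1.224, -0.288], TCP at [272.035, 617.731, 226.561] pointing down, gripper open.
Joint ranges: [-3.07, 3.07], [-1.43, 2.12], [-1.02, 1.25], [-3.03, 1.67], [-3.05, -0], [-3.03, 3.03]. Speed limits (rad/s): [2.39, 2.39, 3.01, 3.14, 3.14, 3.14].

INTERFACE

Orientations are given as a unit quaternion [x, y, z, w].
In Python, from plant import bot gives the robot as it stands. Calls block until the motion is done:
- bot.move_ptp(position, orientation): joint-space move of the TCP to a pose.
- bot.line_to(position, velocity=150, ori=None): straight line of the TCP; ori=None keeps the orientation; velocity is the mean speed in mm/s.
- bot.move_joints(angles): joint-space move.
- bot.move_gripper(opening, force=None): finger opening in mm; force is the grip in N (None keeps the last); returns when the fingers have stopped.
- bot.pause(seconds).
- bot.solve_ik(position, orientation): joint angles nearest the present ones, or None.
- bot.read_state(): the state.
- bot.camera(name): name is "scene" or "top" or "wrist"; returns the picture (420x560x3 uint8, red, green, blue); there is no depth.
- bot.get_calibration(name): a dict with "fx", "fy", "cx", "cy" (pixels), "view" (4x4, takes a point from world to camera coordinates); the wrist camera has in their place "T_tool_cam" (4x4, takes a point from camera to tool coordinates, whose origin is the TCP and whose axes are the flange's). Camera axes: x right, y up, looking along -z (the intrinsics and any distortion apply to the point x, -y, -z); pixel columns grow to the right and rows downward; lengths in mm; the calibration is good to about 2 mm. A picture is of the moment at which its call begins: read the wrist's pose just before it. get_calibration takes no time and is no camera call.
A pose or a line that the arm cannot do raises bot.Unreachable and nothing moves.
- bot.close_job(): hands the job in, once; it reports no verdict.
The state is a dict: "t": time; "joint_pos": joint angles; "qvel": joint speeds; "tau": joint torques, N m; "tcp_pos": TCP position; "eef_rot": TCP orientation; "contact_force": force on the tool from outside, world axes, zero at the start; "moment": the same for the moment, N m; "width": finger opening in mm.
Only numpy, scipy, OpenCV 4.12 (cv2) and the standard library are available. Lean on these libraries where they do the work, as an engineer would, in place of code of your own. Each camera call takes 0.05 s, during which the arm holds its last target.

TASK

Find the size of the steel spacer ring on the cork pad: try it, without forcing it, in the notches of the step gauge one after another from the narrowest (yellow dot) upward, until it goes right down into one. Then lift it out and lay it flat, not dropped, in the tackle-box compartment whose card has the colour of that notch's dot. Leave the two rings in the tray and everything else where they are.

Things in the scene. Friction and masses are not known exactly. Their poses are not given: they have to be found in the camera images.
- spacer_a: One of three look-alike steel spacer rings, 10 mm thick, bore 13 mm, lying flat (z up). Outside diameter 28, 33 or 38 mm, one of each, unmarked: which is which, and which of them lies on the pad, varies and is for the gauge to tell. 34 to 87 g. Origin at the centre of its underside. One lies on the cork pad (3 mm above the bench), two in the tray.
- spacer_b: One of three look-alike steel spacer rings, 10 mm thick, bore 13 mm, lying flat (z up). Outside diameter 28, 33 or 38 mm, one of each, unmarked: which is which, and which of them lies on the pad, varies and is for the gauge to tell. 34 to 87 g. Origin at the centre of its underside. One lies on the cork pad (3 mm above the bench), two in the tray.
- spacer_c: One of three look-alike steel spacer rings, 10 mm thick, bore 13 mm, lying flat (z up). Outside diameter 28, 33 or 38 mm, one of each, unmarked: which is which, and which of them lies on the pad, varies and is for the gauge to tell. 34 to 87 g. Origin at the centre of its underside. One lies on the cork pad (3 mm above the bench), two in the tray.
- pad: Square cork pad, 90 x 90 x 3 mm, fixed on the bench; the ring to be sized lies on it, within 20 mm of its middle. Origin at the centre of its underside.
- gauge: Step gauge, fixed: an aluminium plate 10 mm thick (x) and 198 mm long (y), top edge 56 mm above the bench, upright in the middle of a beech foot 70 x 228 mm, 16 mm tall. Four open notches in the top edge, narrow at the +y end to wide at -y, 14 mm apart, cut through along x; coloured stickers on the foot before and behind each. Origin under the foot's centre.
- notch1 (a point): Notch 1 of 4 from the narrowest, 25.5 mm wide, 20 mm deep, yellow sticker: the middle of its mouth, level with the plate's top edge. Axes as the gauge: x through the plate, y along it, z up. A ring is tried flat and level, lowered from above across the plate, held by its edge before and behind the plate (fingers closing along x).
- notch2 (a point): Notch 2 of 4 from the narrowest, 30.5 mm wide, 20 mm deep, green sticker: the middle of its mouth, level with the plate's top edge. Axes as the gauge: x through the plate, y along it, z up. A ring is 2.5 mm narrower than its notch and 2.5 mm wider than the next smaller notch, on whose mouth it stays lying.
- notch3 (a point): Notch 3 of 4 from the narrowest, 35.5 mm wide, 20 mm deep, blue sticker: the middle of its mouth, level with the plate's top edge. Axes as the gauge: x through the plate, y along it, z up.
- notch4 (a point): Notch 4 of 4 from the narrowest, 40.5 mm wide, 20 mm deep, red sticker: the middle of its mouth, level with the plate's top edge. Axes as the gauge: x through the plate, y along it, z up.
- tackle_box: Clear plastic tackle box, fixed, 125 mm (x) by 284 mm (y), rim 42 mm above the bench, walls and floor 3 mm. Four open compartments in a row along y, each 119 (x) by 67 mm (y) inside, dividers 3 mm below the rim. Its clear lid is folded back and slopes from the rim to the bench on the +x side, to 155 mm beyond the box. Origin at the centre of the box's underside.
- card_yellow: Yellow card, 105 x 56 x 1 mm, lying flat on the floor of one compartment (top 4 mm above the bench), the compartment for rings of the notch with the yellow sticker. Which card is in which compartment varies. Fixed. Origin at the centre of its underside, in the middle of the compartment; axes as the box.
- card_green: Green card, 105 x 56 x 1 mm, lying flat on the floor of one compartment (top 4 mm above the bench), the compartment for rings of the notch with the green sticker. Which card is in which compartment varies. Fixed. Origin at the centre of its underside, in the middle of the compartment; axes as the box.
- card_blue: Blue card, 105 x 56 x 1 mm, lying flat on the floor of one compartment (top 4 mm above the bench), the compartment for rings of the notch with the blue sticker. Which card is in which compartment varies. Fixed. Origin at the centre of its underside, in the middle of the compartment; axes as the box.
- card_red: Red card, 105 x 56 x 1 mm, lying flat on the floor of one compartment (top 4 mm above the bench), the compartment for rings of the notch with the red sticker. Which card is in which compartment varies. Fixed. Origin at the centre of its underside, in the middle of the compartment; axes as the box.
- tray: Black open tray, fixed, 85 x 150 mm, 16 mm tall, floor 3 mm, with the two other rings, which stay there. Origin at the centre of its underside.
- peg_1: A turned beech shelf peg lying on the bench, 120 mm long along its x, shank 18 mm, head 28 mm thick; origin under its middle, on the bench. Bystander.
- peg_2: The other beech shelf peg, same size. Bystander.
- screwdriver: Screwdriver, 200 mm long along its x (handle to -x, blue, 26 mm thick), lying on the bench; origin under its middle. Bystander.
- screw_jar: Amber glass jar with a steel cap, 64 mm wide, 75 mm tall; origin at the centre of its underside. Bystander.
- tape_roll: Roll of yellow tape lying flat, 96 mm wide, 24 mm tall; origin at the centre of its underside. Bystander.

How it is judged (in metres and radians):
On the way, in this order (a step that is already met when the one before it is completed fails the run):
1. The ring from the pad is tried in the narrowest notch (yellow dot): it lies over that notch, within 5 mm, and touches the gauge (((x of spacer_a in the frame of notch1 between -0.014 and 0.014 m and y of spacer_a in the frame of notch1 between -0.005 and 0.005 m and z of spacer_a in the frame of notch1 between -0.005 and 0.005 m and contact force between spacer_a and gauge above 0.8 N) or (x of spacer_b in the frame of notch1 between -0.014 and 0.014 m and y of spacer_b in the frame of notch1 between -0.005 and 0.005 m and z of spacer_b in the frame of notch1 between -0.005 and 0.005 m and contact force between spacer_b and gauge above 0.8 N) or (x of spacer_c in the frame of notch1 between -0.014 and 0.014 m and y of spacer_c in the frame of notch1 between -0.005 and 0.005 m and z of spacer_c in the frame of notch1 between -0.005 and 0.005 m and contact force between spacer_c and gauge above 0.8 N))), for 0.05 s.
2. It is tried in the second notch (green): the 28 mm ring goes at least 14 mm down into it, a larger one touches the gauge over it (((x of spacer_a in the frame of notch2 between -0.014 and 0.014 m and y of spacer_a in the frame of notch2 between -0.005 and 0.005 m and z of spacer_a in the frame of notch2 below -0.014 m) or (x of spacer_b in the frame of notch2 between -0.014 and 0.014 m and y of spacer_b in the frame of notch2 between -0.005 and 0.005 m and z of spacer_b in the frame of notch2 between -0.005 and 0.005 m and contact force between spacer_b and gauge above 0.8 N) or (x of spacer_c in the frame of notch2 between -0.014 and 0.014 m and y of spacer_c in the frame of notch2 between -0.005 and 0.005 m and z of spacer_c in the frame of notch2 between -0.005 and 0.005 m and contact force between spacer_c and gauge above 0.8 N))), for 0.05 s.
3. Third notch (blue): the 33 mm ring goes at least 14 mm down into it, the 38 mm ring touches the gauge over it; a 28 mm ring is lifted out of the second (((z of spacer_a in the frame of notch1 above 0.004 m and contact force between the fingers and spacer_a above 0.3 N) or (x of spacer_b in the frame of notch3 between -0.014 and 0.014 m and y of spacer_b in the frame of notch3 between -0.005 and 0.005 m and z of spacer_b in the frame of notch3 below -0.014 m) or (x of spacer_c in the frame of notch3 between -0.014 and 0.014 m and y of spacer_c in the frame of notch3 between -0.005 and 0.005 m and z of spacer_c in the frame of notch3 between -0.005 and 0.005 m and contact force between spacer_c and gauge above 0.8 N))), for 0.05 s.
4. The 38 mm ring goes at least 14 mm down into the widest notch (red); a 33 mm ring is lifted out of the third; a 28 mm ring comes into its compartment (((x of spacer_a in the frame of card_green between -0.048 and 0.048 m and y of spacer_a in the frame of card_green between -0.023 and 0.023 m and z of spacer_a in the frame of card_green below 0.035 m) or (z of spacer_b in the frame of notch1 above 0.004 m and contact force between the fingers and spacer_b above 0.3 N) or (x of spacer_c in the frame of notch4 between -0.014 and 0.014 m and y of spacer_c in the frame of notch4 between -0.005 and 0.005 m and z of spacer_c in the frame of notch4 below -0.014 m))), for 0.05 s.
At the end, for the whole second after the job is handed in: The ring from the pad lies flat (within 0.15 rad) and still on the floor of the compartment whose card has the colour of the first notch that takes it (28 mm ring: green, 33 mm: blue, 38 mm: red); no ring is left on the pad, and the bystanders are within 30 mm of where they stood ((((x of spacer_a in the frame of card_green between -0.048 and 0.048 m and y of spacer_a in the frame of card_green between -0.023 and 0.023 m and z of spacer_a in the frame of card_green below 0.035 m) and height (world z) of spacer_a below 0.01 m and angle between spacer_a's own z axis and vertical below 0.15 rad and linear speed of spacer_a below 0.02 m/s) or ((x of spacer_b in the frame of card_blue between -0.048 and 0.048 m and y of spacer_b in the frame of card_blue between -0.023 and 0.023 m and z of spacer_b in the frame of card_blue below 0.035 m) and height (world z) of spacer_b below 0.01 m and angle between spacer_b's own z axis and vertical below 0.15 rad and linear speed of spacer_b below 0.02 m/s) or ((x of spacer_c in the frame of card_red between -0.048 and 0.048 m and y of spacer_c in the frame of card_red between -0.023 and 0.023 m and z of spacer_c in the frame of card_red below 0.035 m) and height (world z) of spacer_c below 0.01 m and angle between spacer_c's own z axis and vertical below 0.15 rad and linear speed of spacer_c below 0.02 m/s)) and horizontal distance between each of spacer_a, spacer_b, spacer_c and pad above 0.05 m and distance of each of peg_1, peg_2, screwdriver, screw_jar, tape_roll from where it was at the start of the episode below 0.03 m); the robot touches nothing.
It fails at once if a ring lying in the tray is moved by more than 20 mm (distance of each of spacer_a, spacer_b from where it was at the start of the episode above 0.02 m or distance of each of spacer_a, spacer_c from where it was at the start of the episode above 0.02 m or distance of each of spacer_b, spacer_c from where it was at the start of the episode above 0.02 m).
It fails at once if the ring is forced: it is pressed on the gauge with more than 40 N (contact force between any of spacer_a, spacer_b, spacer_c and gauge above 40 N).
It fails at once if a ring is dropped: it moves faster than 0.6 m/s while the fingers do not hold it (a fall of about 18 mm) ((linear speed of spacer_a above 0.6 m/s and contact force between the fingers and spacer_a below 0.05 N) or (linear speed of spacer_b above 0.6 m/s and contact force between the fingers and spacer_b below 0.05 N) or (linear speed of spacer_c above 0.6 m/s and contact force between the fingers and spacer_c below 0.05 N)).
It fails at once if a shelf peg, the screwdriver, the jar or the tape roll is moved by more than 30 mm (distance of any of peg_1, peg_2, screwdriver, screw_jar, tape_roll from where it was at the start of the episode above 0.03 m).
It also fails if it takes over 64 s, if anything falls off the work surface, if the arm or the gripper's body presses on something with over 40 N, if the wrist force passes 120 N, or if a joint passes its speed limit or range.

## Working session

There is one attempt and no reset: what is moved stays moved. The work goes in short steps, each a Python script; the robot and the scene stay as the last script left them, time stands still between calls to the robot, and variables do not carry over. Pictures are saved under pics/ and viewed, and the job is handed in when it is done.

```bash
ls; mkdir -p pics
python3 - <<'E'
from plant import bot
import cv2,json,numpy as np
s=bot.read_state();print(s)
for n in("scene","top","wrist"):
    im=bot.camera(n);cv2.imwrite(f"pics/{n}0.png",im[:,:,::-1]);c=bot.get_calibration(n);print(n,c)
E
```

```text
pics
{'t': 0.0, 'joint_pos': array([ 1.44412582e+00,  3.59378332e-01,  1.10675171e-02, -4.02472566e-04,
       -1.22411593e+00, -2.88099679e-01]), 'qvel': array([-1.88878930e-04, -6.03664915e-04,  3.86194819e-04, -1.42459007e-03,
        1.44758187e-03,  7.19365985e-05]), 'tau': array([ 4.60474203e-04, -5.82712519e+01,  2.93043101e+01,  6.99726105e+00,
        6.83893843e-03, -1.48835288e-04]), 'tcp_pos': array([271.8198172 , 617.30278153, 225.62257138]), 'eef_rot': array([ 9.78558218e-01, -2.05968719e-01, -1.22864380e-04,  8.27808750e-04]), 'contact_force': array([ 0.42402087,  0.93337907, -0.31815264]), 'moment': array([-0.02731418,  0.00495007,  0.024999  ]), 'width': 87.49212625084802}
scene {'fx': 488.58208304049174, 'fy': 488.58208304049174, 'cx': 277.6517905978193, 'cy': 213.94390637123146, 'view': array([[ 6.29917770e-01,  7.76522670e-01, -1.47019195e-02,
        -3.29190723e+02],
       [-4.95945802e-01,  4.16736421e-01,  7.61819215e-01,
         2.41905575e+02],
       [ 5.97696716e-01, -4.72592106e-01,  6.47622835e-01,
        -1.67169489e+03],
       [ 0.00000000e+00,  0.
[... 280 characters left out ...]
-01,  2.16068717e-03,  5.93155177e-02,
        -5.65319342e+02],
       [-5.93371898e-02,  1.19460099e-02,  9.98166515e-01,
        -1.22708818e+03],
       [ 0.00000000e+00,  0.00000000e+00,  0.00000000e+00,
         1.00000000e+00]])}
wrist {'fx': 340.4827621357496, 'fy': 340.4827621357496, 'cx': 281.4718000166696, 'cy': 212.47846735839764, 'T_tool_cam': array([[ 3.85058645e-04,  9.60310214e-01,  2.78933944e-01,
         7.69092399e+01],
       [ 9.99999278e-01, -6.87282986e-04,  9.85704714e-04,
        -3.64728252e-01],
       [ 1.13828886e-03,  2.78933363e-01, -9.60309785e-01,
        -1.57155339e+02],
       [ 0.00000000e+00,  0.00000000e+00,  0.00000000e+00,
         1.00000000e+00]])}
```

View pics/scene0.png

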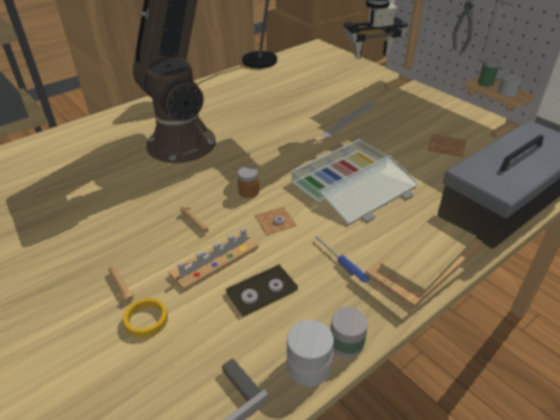

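View pics/top0.png

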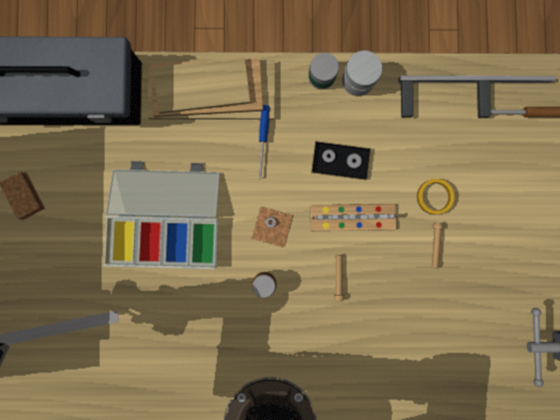

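View pics/wrist0.png

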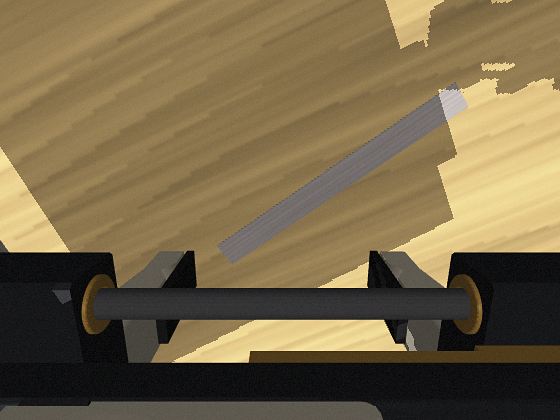

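The top picture shows the pad at about (272,226) and the gauge at (353,217), with its yellow sticker at the left (+y). The box is at (163,242), with cards in the order yellow, red, blue, green from left to right. I'll enlarge these areas.

```bash
cat > h.py <<'E'
import numpy as np,cv2
from plant import bot
def ray(name,u,v,z):
    c=bot.get_calibration(name); V=c["view"]
    d=np.array([(u-c["cx"])/c["fx"],-(v-c["cy"])/c["fy"],-1.])
    R=V[:3,:3];o=-R.T@V[:3,3];w=R.T@d
    return o+w*(z-o[2])/w[2]
def proj(name,p):
    c=bot.get_calibration(name);q=c["view"][:3,:3]@np.array(p)+c["view"][:3,3]
    return c["cx"]+c["fx"]*q[0]/-q[2], c["cy"]-c["fy"]*q[1]/-q[2]
def crop(im,x0,y0,w,h,s,f):
    cv2.imwrite(f,cv2.resize(im[y0:y0+h,x0:x0+w,::-1],None,fx=s,fy=s,interpolation=cv2.INTER_CUBIC))
E
python3 - <<'E'
import cv2
from h import *
im=cv2.imread("pics/top0.png")[:,:,::-1]
crop(im,240,190,165,60,4.8,"pics/c1.png")
crop(im,95,155,130,120,5,"pics/c2.png")
E
```

```text
(no output)
```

View pics/c1.png

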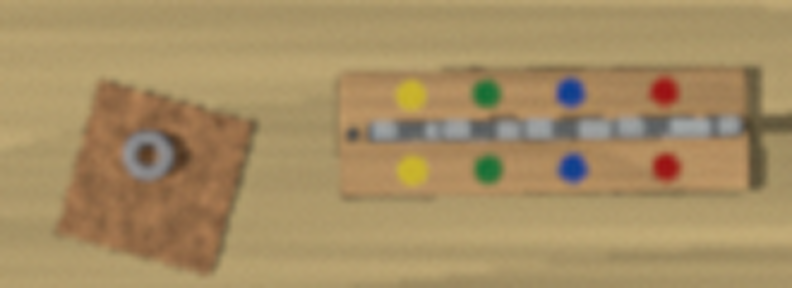

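View pics/c2.png

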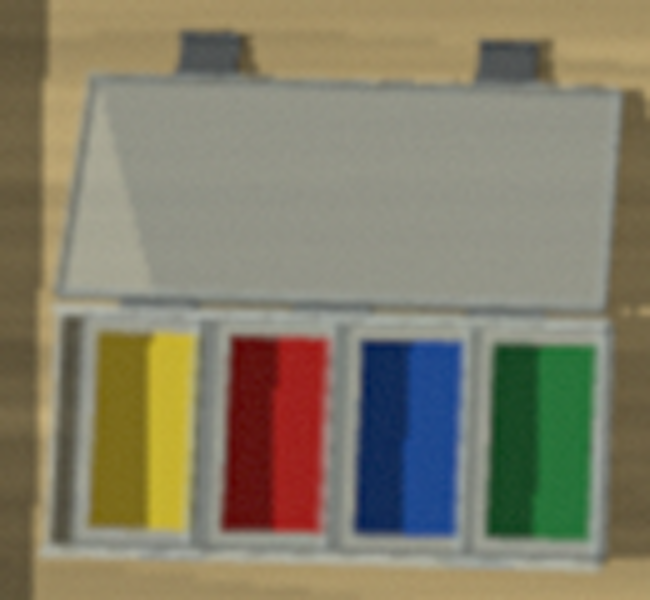

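```bash
cat >> h.py <<'E'
def q(th): return np.array([np.cos(th/2),np.sin(th/2),0,0])
E
python3 - <<'E'
from h import *
c=lambda x,y:(240+x/4.8-.5+.5/4.8,190+y/4.8-.5+.5/4.8)
np.set_printoptions(precision=2,suppress=True)
S={}
for n,a,b in(("y",(411,95),(413,170)),("g",(486.5,93),(488,169)),("b",(570.5,92),(572.5,168)),("r",(665,92),(667,168))):
    A=ray("top",*c(*a),16);B=ray("top",*c(*b),16);S[n]=(A+B)/2;print(n,S[n],np.hypot(*(A-B)[:2]),np.arctan2((A-B)[1],(A-B)[0]))
d=S["y"]-S["r"];th=np.arctan2(-d[0],d[1]);print("gauge yaw",th)
ys=np.array([74.25,32.25,-14.75,-66.75])
O=np.mean([S[n]-y*np.array([-np.sin(th),np.cos(th),0]) for n,y in zip("ygbr",ys)],0);print("gauge O",O)
print("ring",ray("top",*c(148.5,156),13), "padc", ray("top",*c(157,176),3))
c2=lambda x,y:(95+x/5-.4,155+y/5-.4)
for n,p in (("g",[(494,344),(597,346),(592,538),(487,537)]),("b",[(364,341),(463,343),(458,536),(355,534)]),("r",[(232,336),(330,338),(322,532),(222,530)])):
    P=np.array([ray("top",*c2(*x),4) for x in p]);d=P[0]+P[1]-P[2]-P[3];print(n,P.mean(0),np.arctan2(d[1],d[0]),np.hypot(*d[:2])/2,P[0]-P[1])
r=ray("top",*c(148.5,156),13)
for th in(np.pi/2,-np.pi/2):
    print(th,bot.solve_ik([r[0],r[1],130],q(th)))
E
```

```text
y [ 541.7  -145.37   16.  ] 41.634088302013815 0.022766757465724867
g [ 542.62 -187.18   16.  ] 42.20347816031267 0.013848882973509382
b [ 543.26 -234.03   16.  ] 42.22744862182288 0.01820982993246738
r [ 543.37 -286.63   16.  ] 42.24736294287682 0.01571520474633668
gauge yaw 0.011772659465378279
gauge O [ 542.81 -219.55   16.  ]
ring [528.47   0.75  13.  ] padc [517.6   -3.89   3.  ]
g [473.13 180.79   4.  ] -0.019587025622103772 102.58316244935027 [ 0.97 55.06  0.  ]
b [474.5 251.4   4. ] -0.02131807163578834 102.79798576261972 [ 0.98 52.86  0.  ]
r [476.81 322.48   4.  ] -0.028033937130273332 103.3014967211275 [ 0.98 52.26  0.  ]
1.5707963267948966 [ 0.37  0.21 -0.44  0.   -0.92  2.77]
-1.5707963267948966 [ 0.37  0.21 -0.44  0.   -0.92 -0.37]
```

```bash
cat >> h.py <<'E'
TH=-np.pi/2+0.012
def quat2R(Q):
    from scipy.spatial.transform import Rotation as R
    return R.from_quat(Q).as_matrix()
def wray(st,u,v,z):
    c=bot.get_calibration("wrist");T=c["T_tool_cam"];R=quat2R(st["eef_rot"])
    d=np.array([(u-c["cx"])/c["fx"],-(v-c["cy"])/c["fy"],-1.])
    o=R@T[:3,3]+st["tcp_pos"];w=R@T[:3,:3]@d
    return o+w*(z-o[2])/w[2]
def wshot(name):
    st=bot.read_state();im=bot.camera("wrist");cv2.imwrite(f"pics/{name}.png",im[:,:,::-1])
    np.savez(f"pics/{name}.npz",eef_rot=st["eef_rot"],tcp_pos=st["tcp_pos"]);print(st["t"],st["tcp_pos"],st["eef_rot"],st["width"]);return st,im
E
python3 - <<'E'
from h import *
bot.move_ptp([528,1,130],q(TH)); bot.pause(.2)
st,im=wshot("w1")
E
```

```text
2.75 [528.13866345   1.55219023 130.00655025] [ 7.11660301e-01 -7.02523746e-01  1.14568837e-05 -3.58214291e-05] 87.70653211758031
```

View pics/w1.png

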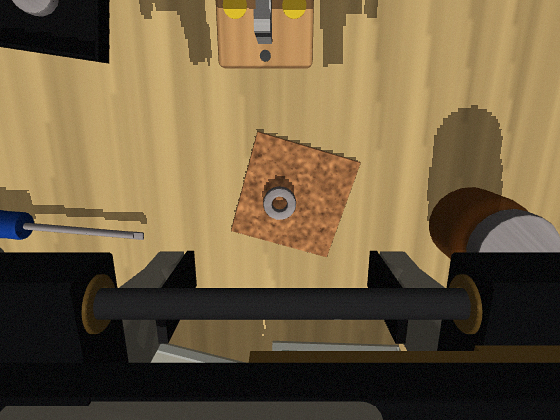

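The wrist view shows the ring at about (280,204) on the pad, with the gauge end at the top. I'll enlarge it to measure.

Run:
```python
from h import *
im=cv2.imread("pics/w1.png")[:,:,::-1]
crop(im,200,0,170,120,4.5,"pics/w1a.png");crop(im,255,175,50,55,10,"pics/w1b.png")
```

```text
(no output)
```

View pics/w1a.png

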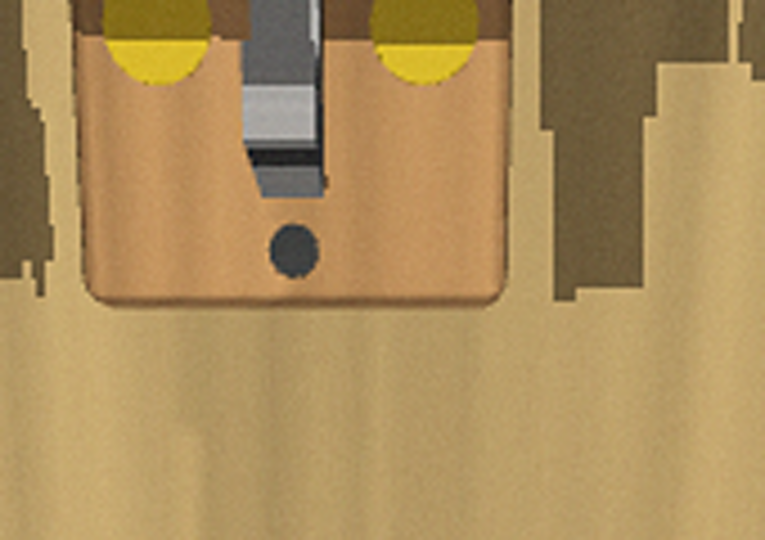

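View pics/w1b.png

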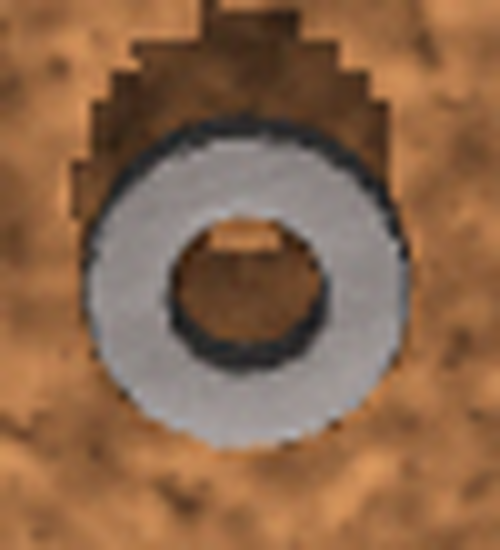

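Run:
```python
from h import *
st=np.load("pics/w1.npz")
print("ring",wray(st,279.25,203.75,13),"diam",wray(st,255+8.8-.45,203.7,13)-wray(st,255+40.7-.45,203.7,13))
c=lambda x,y:(200+x/4.5-.4,y/4.5-.4)
print("foot mid +y end",wray(st,*c(292,297),16),"left,right",wray(st,*c(82,200),16),wray(st,*c(507,200),16))
print("plate top end edge", wray(st,*c(243,142),56),wray(st,*c(318,142),56))
```

```text
ring [531.72811238  -1.6770401   13.        ] diam [26.55463363  0.35781425  0.        ]
foot mid +y end [ 543.80102812 -107.5723957    16.        ] left,right [ 577.62526757 -121.58685314   16.        ] [ 509.1576765  -122.49022339   16.        ]
plate top end edge [ 548.51603288 -122.05716635   56.        ] [ 538.31420446 -122.19156912   56.        ]
```

Run:
```python
from h import *
bot.line_to([531,-1,62],150); bot.pause(.15)
st,im=wshot("w2")
```

```text
3.55 [531.84056723  -0.72526324  63.16005942] [ 7.11431533e-01 -7.02754631e-01  5.21259771e-04 -9.11944141e-04] 87.12506126018471
```

View pics/w2.png

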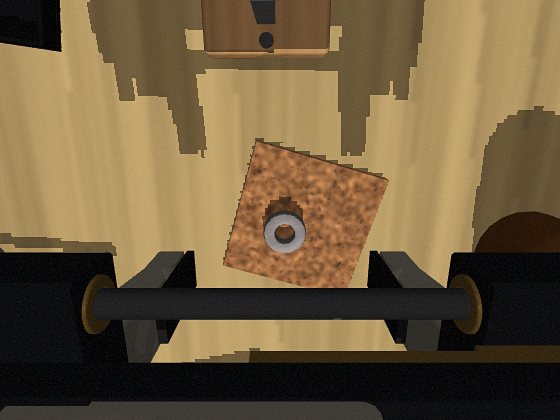

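Run:
```python
from h import *
for i in range(5):
    s=bot.read_state();print(s["t"],s["tcp_pos"],s["contact_force"])
st=np.load("pics/w2.npz")
im=cv2.imread("pics/w2.png")[:,:,::-1];crop(im,255,200,60,60,8,"pics/w2b.png")
print("ring",wray(st,285,232.5,13))
```

```text
3.6 [531.70738742  -0.74989459  63.0993425 ] [-0.10808573 -0.10957459  1.0826546 ]
3.6 [531.70738742  -0.74989459  63.0993425 ] [-0.10808573 -0.10957459  1.0826546 ]
3.6 [531.70738742  -0.74989459  63.0993425 ] [-0.10808573 -0.10957459  1.0826546 ]
3.6 [531.70738742  -0.74989459  63.0993425 ] [-0.10808573 -0.10957459  1.0826546 ]
3.6 [531.70738742  -0.74989459  63.0993425 ] [-0.10808573 -0.10957459  1.0826546 ]
ring [531.33630989  -2.45522297  13.        ]
```

View pics/w2b.png

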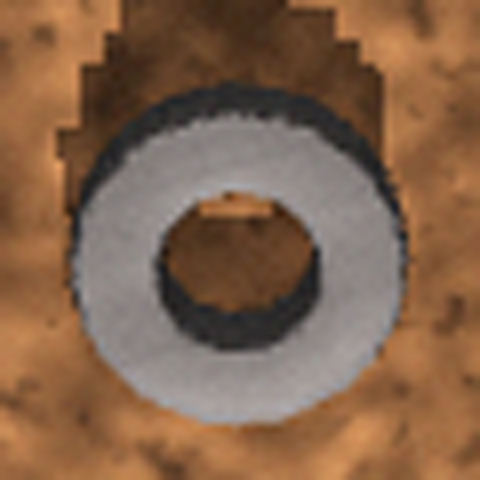

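Run:
```python
from h import *
bot.line_to([531,-2.5,4.5],100); bot.pause(.1)
s=bot.read_state();print(s["t"],s["tcp_pos"],s["contact_force"])
bot.move_gripper(20,force=12);bot.pause(.1)
s=bot.read_state();print(s["t"],s["tcp_pos"],s["contact_force"],s["width"])
bot.line_to([531,-2.5,40],120)
st,im=wshot("w3")
```

```text
4.425 [531.25814198  -2.39429122   4.69707082] [-0.86501928  0.15329786  1.14123472]
5.5083 [530.98757202  -2.50446425   4.48392884] [0.34087107 0.05529406 0.59446506] 27.58841715867333
5.9583 [531.03863376  -2.39196506  40.0439464 ] [ 7.11262740e-01 -7.02926097e-01  8.90117599e-05 -4.56271692e-04] 27.731841592464946
```

View pics/w3.png

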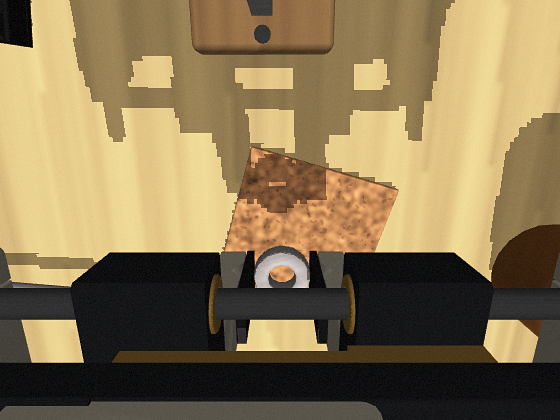

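Run:
```python
from h import *
im=cv2.imread("pics/w3.png")[:,:,::-1];crop(im,245,235,75,65,8,"pics/w3b.png")
bot.line_to([531,-2.5,110],250)
bot.line_to([543,-146,110],250);bot.pause(.25)
st,im=wshot("w4")
crop(im,180,0,200,300,3,"pics/w4b.png") if 0 else None
```

```text
7.4167 [ 542.99702328 -145.19046397  109.89952668] [ 7.11796520e-01 -7.02385725e-01 -6.83434617e-05  4.49714889e-05] 27.543000879480953
```

View pics/w3b.png

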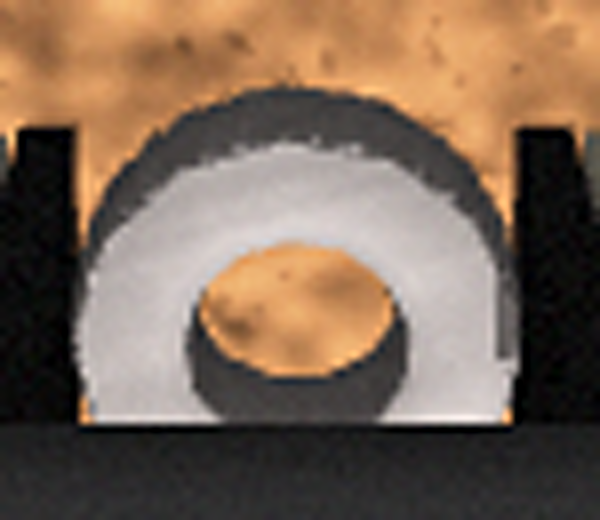

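View pics/w4.png

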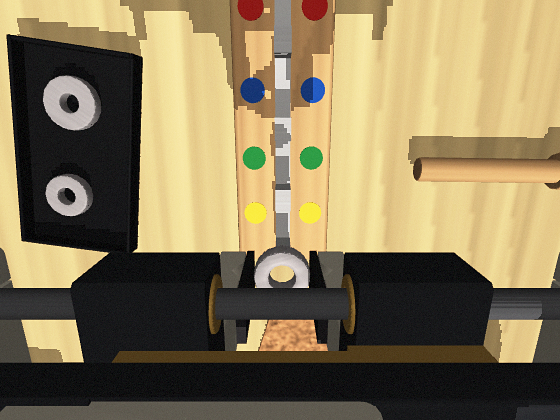

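The wrist view shows the ring held, with its centre near (282,270). The yellow stickers are at (256,213) and (310,213), the green at (254,158) and (311,158), and the blue at (253,90) and (313,90).

Run:
```python
from h import *
im=cv2.imread("pics/w4.png")[:,:,::-1]
crop(im,225,60,110,230,2.6,"pics/w4a.png")
hsv=cv2.cvtColor(im,cv2.COLOR_RGB2HSV)
st=np.load("pics/w4.npz")
def blob(lo,hi):
    m=cv2.inRange(hsv,np.array(lo),np.array(hi));m[:, :225]=0;m[:,340:]=0
    n,l,s,c=cv2.connectedComponentsWithStats(m);return [(c[i],s[i,4]) for i in range(1,n) if s[i,4]>200]
P={}
for n,lo,hi in(("y",(26,200,120),(34,255,255)),("g",(50,120,50),(80,255,255)),("b",(105,150,40),(125,255,255))):
    b=blob(lo,hi);print(n,b)
    W=[wray(st,*x[0],16) for x in b];P[n]=np.mean(W,0);print(P[n],len(W))
d=P["y"]-P["b"];th=np.arctan2(-d[0],d[1]);print("yaw",th,np.hypot(*d[:2]),"exp 89")
for n,y in zip("ygb",(74.25,32.25,-14.75)): print(P[n]-y*np.array([-np.sin(th),np.cos(th),0]))
s3=np.load("pics/w3.npz")
c=lambda x,y:(245+x/8-.44,235+y/8-.44)
A=wray(s3,*c(298,143),48.5);L=wray(s3,*c(78,340),48.5);R=wray(s3,*c(515,340),48.5);B=wray(s3,*c(298,238),48.5)
print("ring top -y pt",A-s3["tcp_pos"],L-s3["tcp_pos"],R-s3["tcp_pos"],"bore",B-s3["tcp_pos"])
```

```text
y []
nan 0
g [(array([253.81707317, 157.70243902]), np.int32(410)), (array([310.84914842, 157.57664234]), np.int32(411))]
[ 544.63459569 -189.52726544   16.        ] 2
b [(array([252.0554371 ,  89.81876333]), np.int32(469)), (array([312.33121019,  89.74097665]), np.int32(471))]
[ 545.40709019 -236.44523612   16.        ] 2
yaw nan nan exp 89
[nan nan nan]
[nan nan 16.]
[nan nan 16.]
ring top -y pt [  1.60587075 -12.68641593   8.4560536 ] [14.69019068  0.276165    8.4560536 ] [-11.61336941  -0.06210894   8.4560536 ] bore [ 1.52992594 -6.58820265  8.4560536 ]
  return _methods._mean(a, axis=axis, dtype=dtype,
  ret = ret.dtype.type(ret / rcount)
```

View pics/w4a.png

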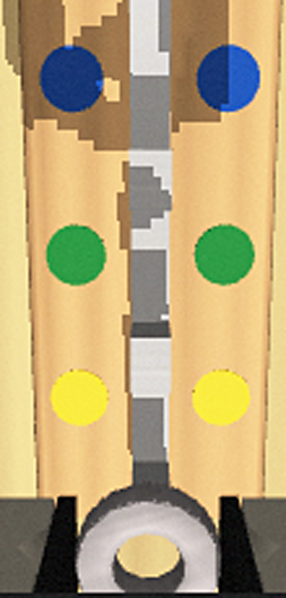

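```bash
cat >> h.py <<'E'
def descend(x,y,z0,z1,step=0.6,thr=4.0,vel=25):
    bot.line_to([x,y,z0],80);bot.pause(.15)
    f0=np.mean([bot.read_state()["contact_force"][2]]);z=z0;print("f0",f0)
    while z>z1+1e-6:
        z=max(z1,z-step);bot.line_to([x,y,z],vel)
        s=bot.read_state();f=s["contact_force"]
        if f[2]-f0>thr: print("contact",z,f,s["tcp_pos"],s["width"],s["t"]);return z,True
    print("end",z,f,s["tcp_pos"],s["t"]);return z,False
E
python3 - <<'E'
from h import *
bot.line_to([542.5,-148.2,75],150)
z,c=descend(542.5,-148.2,61,54)
bot.pause(.15)
st,im=wshot("w5");print(bot.read_state()["contact_force"])
cv2.imwrite("pics/s5.png",bot.camera("scene")[:,:,::-1])
E
```

```text
f0 0.009792568431072735
contact 56.79999999999999 [-1.21058995  0.75353733  4.5565212 ] [ 542.68221466 -148.28225338   57.17069909] 27.33867284984576 10.075
10.225 [ 542.67611065 -148.25342616   57.14509974] [ 7.11383260e-01 -7.02804243e-01  1.97799522e-04 -1.14684480e-04] 27.55035025789267
[-0.79773309  0.90853048  5.79858445]
```

View pics/w5.png

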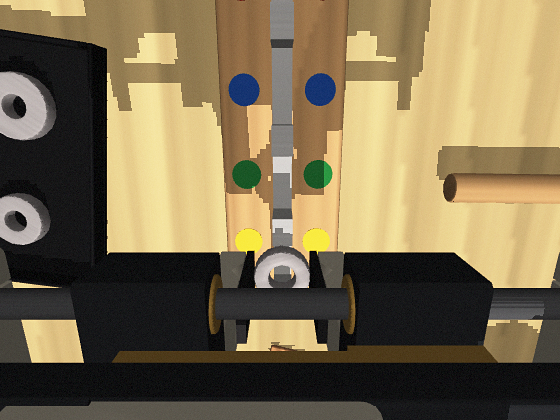

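Run:
```python
from h import *
im=cv2.imread("pics/w5.png")[:,:,::-1];crop(im,235,150,95,150,4,"pics/w5b.png")
im=cv2.imread("pics/s5.png")[:,:,::-1];crop(im,140,170,160,120,5,"pics/s5b.png")
```

```text
(no output)
```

View pics/w5b.png

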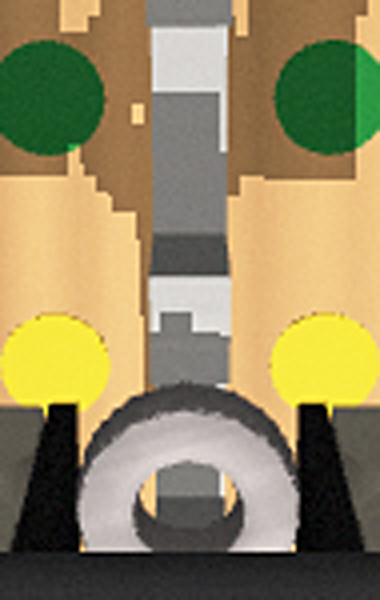

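View pics/s5b.png

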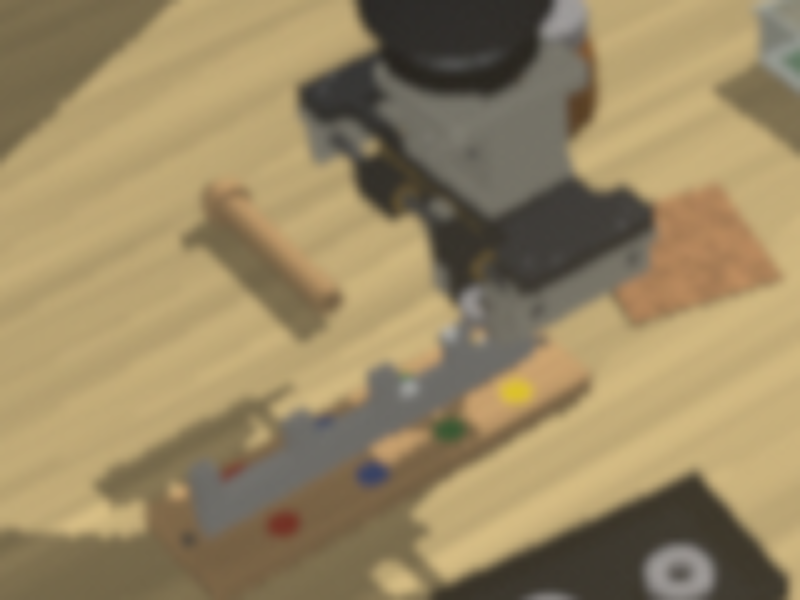

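Run:
```python
from h import *
st=np.load("pics/w5.npz");c=lambda x,y:(235+x/4-.375,150+y/4-.375)
A=wray(st,*c(190,92),56);B=wray(st,*c(190,276),56);F=wray(st,*c(188,383),56);T=wray(st,*c(188,411),66)
print("n2 edges",A,B,B-A,"mid",(A+B)/2,"ring front bottom",F,"front top",T)
L=wray(st,*c(78,500),65.7);R=wray(st,*c(299,500),65.7);print(L,R,"plate x",wray(st,*c(149,300),56),wray(st,*c(231,300),56))
```

```text
n2 edges [ 544.60564694 -197.17539514   56.        ] [ 544.31117215 -174.61873288   56.        ] [-0.29447478 22.55666227  0.        ] mid [ 544.45840955 -185.89706401   56.        ] ring front bottom [ 544.3781049  -160.65759012   56.        ] front top [ 544.3782693  -161.12701941   66.        ]
[ 557.43633021 -149.30655477   65.7       ] [ 530.90834465 -149.65203324   65.7       ] plate x [ 549.28710911 -171.47972544   56.        ] [ 539.25528028 -171.60865003   56.        ]
```

Run:
```python
from h import *
bot.line_to([542.5,-148.2,68],80)
bot.line_to([543.1,-190.5,68],120)
z,c=descend(543.1,-190.5,60,50,step=1)
st,im=wshot("w6");crop(im,235,150,95,150,4,"pics/w6b.png")
```

```text
f0 -0.7496362439333434
end 50 [-0.00498421  0.31896052 -0.22419222] [ 543.05359583 -190.46039529   49.899084  ] 14.0167
14.0167 [ 543.05359583 -190.46039529   49.899084  ] [ 7.11362533e-01 -7.02825256e-01 -5.99547511e-05  5.02183029e-05] 27.29492584654295
```

View pics/w6b.png

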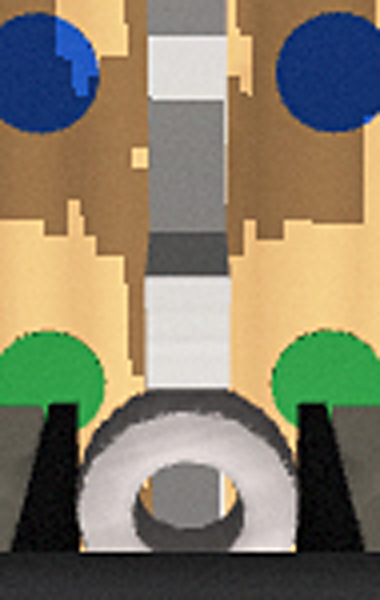

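The ring has gone into the green notch with no force. I'll continue down.

Run:
```python
from h import *
z,c=descend(543.1,-190.5,50,39.5,step=1)
bot.pause(.15);st,im=wshot("w7");cv2.imwrite("pics/s7.png",0*im)
crop(bot.camera("scene"),140,170,160,120,5,"pics/s7.png")
print(bot.read_state()["contact_force"])
```

```text
f0 -0.8759972699104024
end 39.5 [-0.84353084 -0.12146822 -0.31754281] [ 543.07809932 -190.49491853   39.4757979 ] 17.2167
17.3667 [ 543.1463258  -190.47731606   39.51020311] [ 7.11348320e-01 -7.02839645e-01  2.01698407e-05 -9.20618449e-06] 26.911733967241325
[ 0.68156209 -0.99905947 -1.03420423]
```

View pics/w7.png

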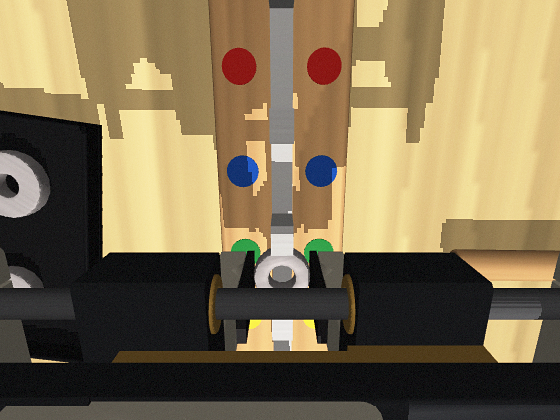

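View pics/s7.png

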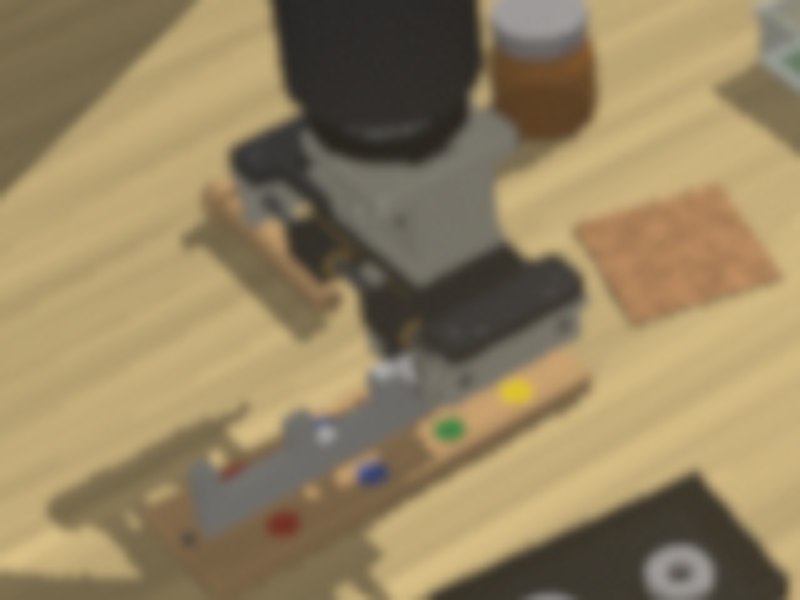

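Run:
```python
from h import *
bot.line_to([543.1,-190.5,75],60)
print(bot.read_state()["width"])
bot.line_to([543.1,-190.5,115],150)
bot.line_to([474,178.5,115],220,ori=q(TH-0.03));bot.pause(.2)
st,im=wshot("w8")
```

```text
27.293681268536062
20.6833 [474.10692721 177.9208298  114.99027056] [-7.00373502e-01  7.13776545e-01  2.82336354e-06 -4.07663054e-05] 27.02852976794083
```

View pics/w8.png

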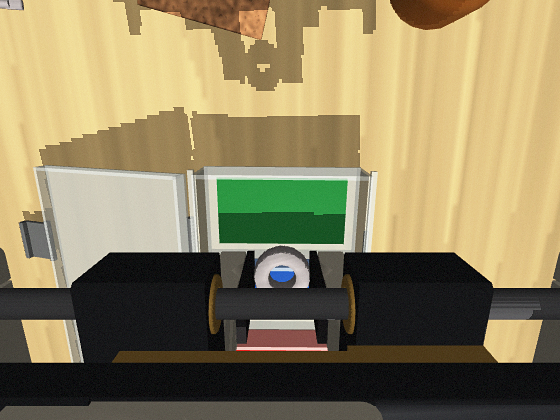

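The wrist view shows the ring held at (282,270). The green card ahead of it spans (217–348, 179–244).

Run:
```python
from h import *
st=np.load("pics/w8.npz")
P=[wray(st,*p,4) for p in((217,179),(348,180),(345,243.5),(218,243))];print(np.array(P),np.mean(P,0))
```

```text
[[526.728893   151.71513272   4.        ]
 [422.24627864 154.45454467   4.        ]
 [422.81496996 208.68313723   4.        ]
 [529.79432441 206.26549097   4.        ]] [475.3961165 180.2795764   4.       ]
```

Run:
```python
from h import *
bot.line_to([474,179.5,40],120)
z,c=descend(474,179.5,9,4.5,step=.5,thr=2)
bot.pause(.1);s=bot.read_state();print(s["tcp_pos"],s["contact_force"],s["width"])
st,im=wshot("w9")
```

```text
f0 -1.0064528743839132
contact 5.0 [-2.68388029  0.1418327   5.73753474] [473.9866518  179.48165479   5.3895641 ] 27.471699215328357 24.1917
[474.03098082 179.50367544   5.39178711] [-1.65915702 -0.71099642  5.79022666] 27.433912559562394
24.2917 [474.03098082 179.50367544   5.39178711] [-7.00789444e-01  7.13368171e-01 -5.53328077e-05  6.35603172e-05] 27.433912559562394
```

View pics/w9.png

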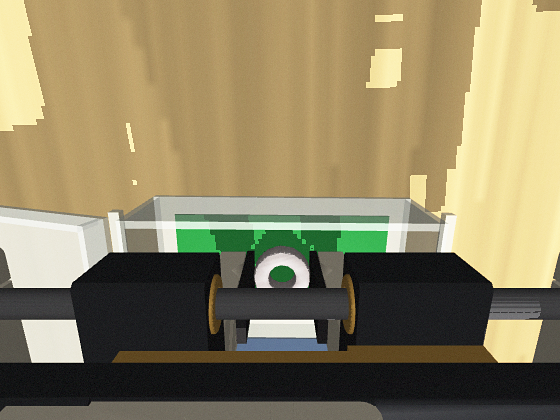

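The ring is resting on the green card. I'll release it, retreat and check.

Run:
```python
from h import *
bot.line_to([474,179.5,5.5],25)
bot.move_gripper(46);bot.pause(.1)
bot.line_to([474,179.5,70],100)
bot.line_to([474,250,180],250);bot.pause(.3)
st,im=wshot("w10")
t=bot.camera("top");cv2.imwrite("pics/top10.png",t[:,:,::-1])
print(bot.read_state()["t"])
```

```text
27.0417 [473.7952721  249.34229547 179.21322969] [-7.00512434e-01  7.13639788e-01 -4.24334782e-05 -7.62447329e-04] 46.46701102371251
27.1417
```

View pics/w10.png

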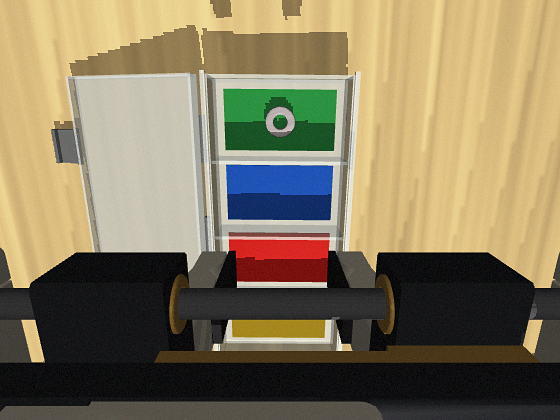

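View pics/top10.png

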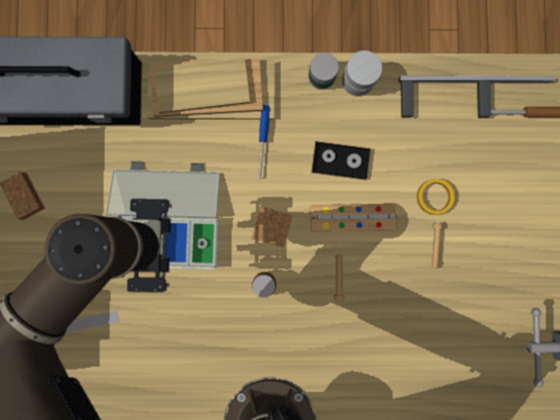

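The ring lies flat in the middle of the green card, at (280,122) in the wrist view and (202,243) in the top view. The pad is empty and the bystanders and tray rings are where they were.

```bash
python3 -c "
from plant import bot
bot.close_job()"
```

```text
the job is handed in; nothing more can be done
```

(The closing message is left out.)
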